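Brush out a pulley bore and hold its keyed shaft home

ROBOT

A 6-joint arm with a two-finger parallel gripper is mounted at the origin on the work surface. World frame = base frame: x ahead of the robot, y to its left, z up, the work surface at z = 0. Lengths are in m, angles in rad, forces in N, time in s.
With the tool pointing down it reaches from about 0.3 to 0.95 m from the base axis. Payload 3.1 kg.
Tool frame: the origin (TCP) lies on the mounting face of the last link; the fingertips stand 173 mm ahead of it and the grasp point (between the pads) lies 155 mm ahead of it (arm.grip_depth is the x of the grasp point in the tool frame, in m); x points along the fingers, y is the direction in which the jaws open and shut, and the axes are right-handed (so a half turn about x gives the same grasp; the last joint's range is limited). The gripper opens to 85 mm and grips with 20 to 120 N. Pads are 22 mm wide; open, the fingers measure 114 mm over their backs; the gripper's body (76 mm by 85 mm) begins 54 mm behind the grasp point. The pads swing forward as they close: fully open they stand 13 mm farther back than shut.
Start: joints at [1.031, 0.308, 1.634, -0, 1.2, -0.07], TCP at [0.283, 0.557, 0.405] pointing down, gripper open.
Joint ranges: [-3.06, 3.06], [-0.79, 1.96], [0.05, 2.63], [-1.19, 4.34], [0.05, 2.64], [-2.94, 2.94]. Speed limits (rad/s): [2.79, 2.79, 3.14, 3.14, 3.14, 3.14].

INTERFACE

Orientations are given as a unit quaternion [x, y, z, w].
In Python, from cell import status, optics, arm gives the robot as it stands.
- The arm moves only by the tool send_rows, never from a script. Its argument "targets" is a list of rows, each a list of 5 numbers: the shift along the tool's x, y, z in mm, then the turn about the tool's x in rad, then the finger opening in mm, from 0 to 85.4. In form: [[x, y, z, yaw, grip], ...]. A call has 1 to 5 rows; each row shifts and turns the commanded pose from where the row before left it, along the tool's axes as they then stand; what a row does not reach is not made up. A row lasts 1/8 s, in which the tool goes at most 62.5 mm and 10.7 degrees, less where a joint would pass 70% of its speed; a pose out of reach is approached as far as the arm can. A call is refused whole if a number of a shift passes 62.5 or a number of a turn 0.188, either way. A call with a gripper value outside its range is refused whole. The fingers move at their own pace and stop on an object; "newtons" is the grip in N (left out, the last holds). Time passes only in rows, so rows that do not move let the fingers close. It gives the time, the measured TCP pose, the force and the opening at its end, in the units of the state.
- status.get_state(): the state, without advancing time (a new reading comes with each control period).
- optics.get_image(name): name is "scene" or "side" or "wrist"; returns (picture, depth): 480x640x3 uint8, red, green, blue; 480x640 float32, m along the optical axis (not along the pixel's ray), 0 where there is no reading.
- optics.camera_params(name): a dict with "camera_matrix" (3x3 intrinsics, pixels), "R" (3x3) and "t" (3): a world point X has camera coordinates R X + t. Camera axes: x right, y down, z forward; pixel columns grow to the right and rows downward; lengths in m; the calibration is good to about 2 mm. A picture is of the moment at which its call begins: read the wrist's pose just before it. camera_params takes no time and is no camera call; for the wrist camera it gives the pose at the moment of the call.
- arm.finish_job(): hands the job in, once; it reports no verdict.
The state is a dict: "clock": time; "joint_pos": joint angles; "joint_vel": joint speeds; "effort": joint torques, N m; "position": TCP position; "ee_rot": TCP orientation; "ft_force": force on the tool from outside, world axes, zero at the start; "moment": the same for the moment, N m; "gripper_width": finger opening in m.
Only numpy, scipy, OpenCV 4.12 (cv2) and the standard library are available. Lean on these libraries where they do the work, as an engineer would, in place of code of your own. Each camera call takes 0.05 s, during which the arm holds its last target.

TASK

Take the bore brush out of its stand and clean the bore of the pulley with at least two full strokes, each down nearly to the bottom of the bore and back up to the mouth, then put the brush back upright in its stand and let go of it. Then take the keyed shaft from its block by its square end, push it nose first into the pulley, turn it until the key slips into the keyway, and press it fully home against the ejector spring until its collar sits on the hub. Finish while still gripping the square end and holding the shaft pressed home, and leave the tin, the spanner and the bearing ring alone.

Things in the scene. Friction and masses are not known exactly. Their poses are not given: they have to be found in the camera images.
- pulley: Steel V-belt pulley 112 mm across, flat and fixed on a 150 x 150 x 18 mm dark plate. Its hub (54 mm across) rises to 80 mm above the bench, the rim to 52 mm. Vertical bore 22.4 mm across with one keyway 10.4 mm wide reaching 18 mm from the axis, full depth. Origin: on the bore axis at bench level, z up; the keyway lies along +x.
- bore_mouth (a point): centre of the bore at the hub's flat top face, 80 mm above the bench; axes as the pulley's
- ejector (a joint): spring-loaded brass ejector, 19 mm across, at the bottom of the bore. At 0 its flat top is 50 mm below the hub's top face; the value is how far (m) it is pressed down, stop at 0.013. Spring: 8 N to start moving, plus 0.4 N per mm. With the shaft fully home it reads 0.010 (12 N); it lifts the shaft out again when nobody presses.
- ejector_top (a point): centre of the ejector's flat top
- shaft: Loose steel shaft 128 mm long, 0.4 kg, standing nose down in its block. Heights above the nose end (origin, z up the shaft): cone 12 to 20 mm wide up to 6; round, 20 mm wide, to 60; key 8 mm wide from 24 to 60, pointing along +x, outer face 15.5 mm off axis; collar 34 mm wide 60 to 68; square end 20 x 20 mm, flats facing x and y, 68 to 128. Key meets the hub face when the nose is 24 mm in.
- shaft_shoulder (a point): centre of the collar's underside, 60 mm above the nose; it meets bore_mouth when the shaft is fully home
- shaft_block: light wooden block 80 x 80 mm, 40 mm high, fixed on the bench, with a round hole 23 mm across and 22 mm deep in which the shaft stands (nose 18 mm above the bench). Origin: centre of its underside.
- brush: Loose bore brush, 165 mm long, 70 g: round copper bristles on a wire (rigid core 12 mm across, bristles about 20 mm, soft), then a guard disc 34 mm across from 80 to 85 mm above the tip, then a round wooden handle 24 mm across from 85 to 165 mm. Hangs upright in its stand by the guard disc. Origin: centre of the bristle tip; z along the brush towards the handle.
- brush_guard (a point): centre of the guard disc's underside, 80 mm above the brush tip; rests at stand_mouth
- brush_stand: light wooden block 70 x 70 mm, 95 mm high, fixed on the bench, with a round hole 23 mm across and 87 mm deep for the brush. Origin: centre of its underside.
- stand_mouth (a point): centre of the hole at the brush stand's top, 95 mm above the bench
- tin: bystander: closed metal tin, 64 mm across, 75 mm high; origin at the centre of its underside
- spanner: bystander: steel spanner 170 mm long lying on the bench; origin near its middle
- bearing: bystander: steel bearing ring 52 mm across, 16 mm high; origin at the centre of its underside
Not all that is in view belongs to the job. Of the things shaped like the brush, the copper one is meant. There is more than one size of the shaft; the job needs the smaller.

How it is judged:
On the way, in this order (a step that is already met when the one before it is completed fails the run):
1. the brush is down in the pulley's bore, its tip 35 mm or more below the hub's face (z of brush in the frame of bore_mouth below -0.035 m and horizontal distance between brush and bore_mouth below 0.009 m).
2. the brush is drawn up, its tip less than 20 mm below the hub's face (z of brush in the frame of bore_mouth above -0.02 m).
3. the brush is down in the bore a second time, 35 mm or more (all of step 1).
4. the brush is drawn up a second time (z of brush in the frame of bore_mouth above -0.02 m).
5. the brush is back in its stand, hanging by its guard disc, and let go (horizontal distance between brush_guard and stand_mouth below 0.01 m and z of brush_guard in the frame of stand_mouth below 0.005 m and angle between brush's own z axis and vertical below 0.15 rad and contact force between the fingers and brush below 0.1 N), for 0.2 s.
At the end, for the whole second after the job is handed in: Key in keyway, collar within 2.5 mm of the hub's face, 3 mm of centre, upright within 0.06 rad, key within 0.2 rad of the keyway, ejector pressed over 7 mm, at rest, fingers beside the square end with over 5 N; brush in its stand: guard within 10 mm of centre, 5 mm of the top, tilt under 0.15 rad (horizontal distance between shaft_shoulder and bore_mouth below 0.003 m and z of shaft_shoulder in the frame of bore_mouth below 0.0025 m and angle between the x axis of shaft and the x axis of pulley, either way round below 0.2 rad and angle between shaft's own z axis and vertical below 0.06 rad and value of joint ejector above 0.007 m and contact force between the fingers and shaft above 5 N and z of the grasp point in the frame of shaft below 0.135 m and linear speed of shaft below 0.02 m/s and horizontal distance between brush_guard and stand_mouth below 0.01 m and z of brush_guard in the frame of stand_mouth below 0.005 m and angle between brush's own z axis and vertical below 0.15 rad); the arm keeps its last pose, push and grip.
It fails at once if the tin, the spanner or the bearing ring is moved by more than 30 mm (distance of any of tin, spanner, bearing from where it was at the start of the episode above 0.03 m).
It also fails if it takes over 67 s, if anything falls off the work surface, if the arm or the gripper's body presses on something with over 40 N, if the wrist force passes 120 N, or if a joint passes its speed limit or range.

## Working session

There is one attempt and no reset: what is moved stays moved. The work goes in short steps, Python scripts to look and compute and a tool call to move; the robot and the scene stay as the last step left them, time stands still between calls to the robot, and variables do not carry over. Pictures are saved under pics/ and viewed, and the job is handed in when it is done.

Besides the shell and the picture viewer there is one more tool, called after ">>>" as name([rows], argument=value, ...), one row to a line, values as JSON. send_rows: Moves the arm, as the interface text tells. Its arguments: {"type":"object","properties":{"targets":{"type":"array","items":{"type":"array","items":{"type":"number"}}},"newtons":{"type":"number"}},"required":["targets"]}

```bash
ls; mkdir -p pics
cat > h.py <<'E'
import numpy as np, cv2
from cell import status, optics, arm
from scipy.spatial.transform import Rotation as Ro
def shot(name, fn):
    p=optics.camera_params(name); im,d=optics.get_image(name)
    cv2.imwrite('pics/'+fn+'.png', im[:,:,::-1]); np.savez('pics/'+fn+'.npz',im=im,d=d,K=p['camera_matrix'],R=p['R'],t=p['t'])
    return im,d
def load(fn): return np.load('pics/'+fn+'.npz')
def cloud(fn):
    z=load(fn); d=z['d']; v,u=np.mgrid[:480,:640]
    K=z['K']; c=np.stack([(u-K[0,2])/K[0,0]*d,(v-K[1,2])/K[1,1]*d,d],-1)
    return (c-z['t'])@z['R']   # R^T (c-t)
def rayz(fn,u,v,h):
    z=load(fn);K=z['K'];r=z['R'].T@np.array([(u-K[0,2])/K[0,0],(v-K[1,2])/K[1,1],1]);o=-z['R'].T@z['t']
    return o+r*(h-o[2])/r[2]
def st():
    s=status.get_state(); R=Ro.from_quat(s['ee_rot']).as_matrix(); p=np.array(s['position'])
    return s,p,R
E
python3 - <<'E'
from h import *
s,p,R=st(); print({k:np.round(v,4).tolist() for k,v in s.items()}); print(R.round(3), arm.grip_depth)
for n in ['scene','side','wrist']: shot(n,n+'0')
E
```

```text
pics
{'clock': 0.0, 'joint_pos': [1.0313, 0.309, 1.6352, 0.0, 1.1997, -0.0697], 'joint_vel': [-0.0017, 0.0001, 0.0021, -0.0009, 0.001, 0.0008], 'effort': [0.0006, -41.5241, -27.667, 0.0002, 0.0101, -0.0], 'position': [0.2828, 0.5569, 0.4034], 'ee_rot': [0.1638, 0.6879, -0.1654, 0.6874], 'ft_force': [-0.5964, 0.1753, -0.4206], 'moment': [-0.0029, 0.01, 0.0256], 'gripper_width': 0.0859}
[[-0.001  0.453  0.892]
 [-0.002  0.892 -0.453]
 [-1.    -0.002 -0.   ]] 0.1547
```

View pics/scene0.png

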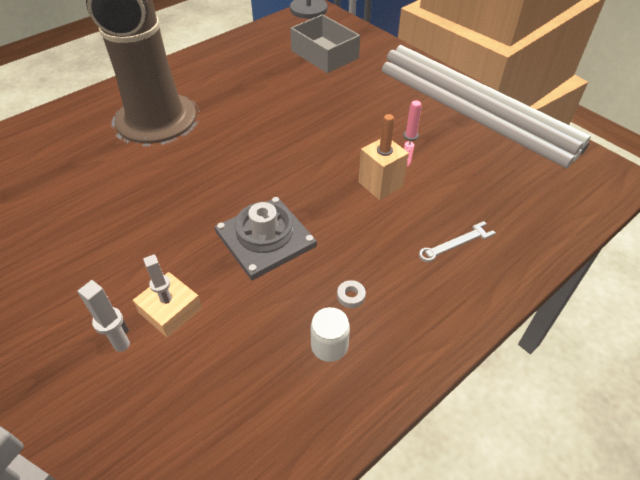

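View pics/side0.png

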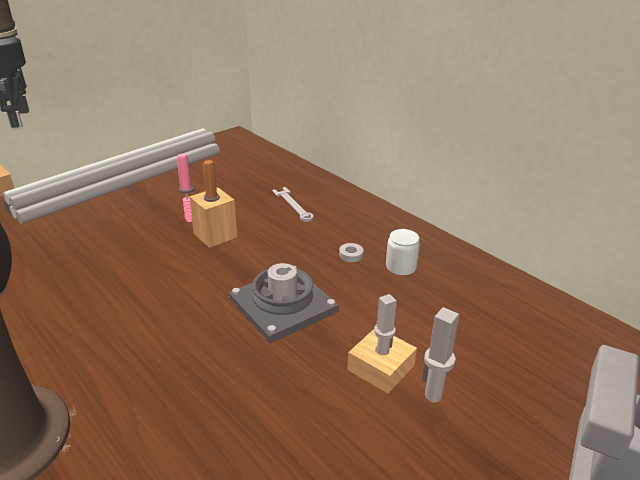

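View pics/wrist0.png

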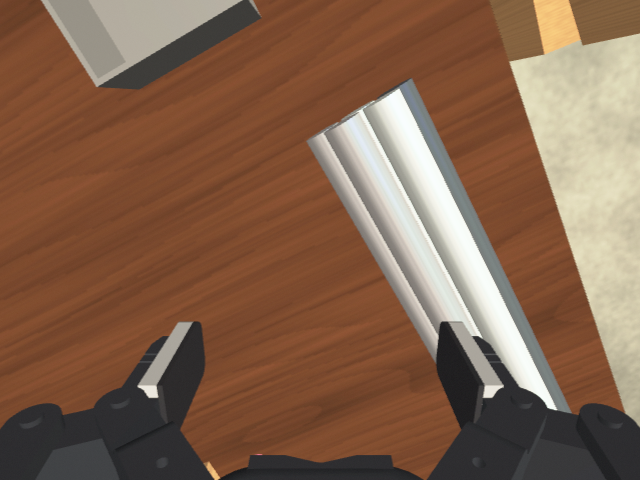

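The scene and side pictures show the copper brush in its stand at (387,150), with the pink decoy at (412,130). The pulley is at (263,220), the small shaft in its block at (157,285) and the big decoy shaft at (105,318). The tin is at (330,335), the ring at (351,293) and the spanner at (455,243). Next I'll measure positions from the point clouds.

```bash
python3 - <<'E'
from h import *
def comp(fn,box,zlo,zhi):
    P=cloud(fn); u0,v0,u1,v1=box; Q=P[v0:v1,u0:u1].reshape(-1,3); Q=Q[(Q[:,2]>zlo)&(Q[:,2]<zhi)&np.isfinite(Q).all(1)]
    r=cv2.minAreaRect((Q[:,:2]*1000).astype(np.float32))
    (c,rad)=cv2.minEnclosingCircle((Q[:,:2]*1000).astype(np.float32))
    print(fn,box,len(Q),'med',np.round(np.median(Q,0)*1000,1),'rect',np.round(r[0],1),np.round(r[1],1),round(r[2],1),'circ',np.round(c,1),round(rad,1))
for name,b in {'hub':((235,190,300,245),(265,250,305,290)),'stand':((355,125,410,200),(185,180,240,250)),'block':((130,270,200,335),(345,325,420,390))}.items():
    for fn,bb in zip(('scene0','side0'),b):
        lim={'hub':(.076,.084),'stand':(.091,.0975),'block':(.036,.044)}[name]
        print(name); comp(fn,bb,*lim)
print('handle top'); comp('scene0',(375,108,400,135),.175,.2); comp('side0',(200,155,220,175),.175,.2)
print('handle'); comp('scene0',(375,108,400,155),.11,.2); comp('side0',(200,155,220,200),.11,.2)
print('pink'); comp('scene0',(400,95,425,140),.1,.25); comp('side0',(175,150,195,190),.1,.25)
print('shaft top'); comp('scene0',(140,250,175,275),.135,.155); comp('side0',(375,290,400,310),.135,.155)
print('shaft sq'); comp('scene0',(140,250,175,290),.095,.155); comp('side0',(375,290,400,330),.095,.155)
print('big'); comp('scene0',(75,275,125,325),.1,.25); comp('side0',(425,305,465,350),.1,.25)
print('tin'); comp('scene0',(305,305,355,365),.02,.09); 
print('ring'); comp('scene0',(330,275,370,310),.01,.03); 
print('plate'); comp('scene0',(210,195,320,275),.014,.022); comp('side0',(225,265,345,335),.014,.022)
for fn,b in (('scene0',(210,185,330,275)),('scene0',(75,240,210,350)),('side0',(225,255,345,340)),('side0',(340,280,470,410)),('scene0',(350,90,440,200))):
    im=load(fn)['im'][b[1]:b[3],b[0]:b[2],::-1]; k=6
    cv2.imwrite(f'pics/crop_{fn}_{b[0]}_{b[1]}.png',cv2.resize(im,None,fx=k if b[2]-b[0]<125 else 5.5,fy=k if (b[3]-b[1])<100 else 4.5,interpolation=cv2.INTER_CUBIC))
E
ls pics
```

```text
hub
scene0 (235, 190, 300, 245) 398 med [503.4 -31.5  79.9] rect [504.5 -30.9] [52.1 54.6] 74.0 circ [503.8 -29.9] 28.3
hub
side0 (265, 250, 305, 290) 388 med [499.6 -35.7  79.6] rect [501.1 -33.8] [56.3 52.8] 58.0 circ [501.4 -33.1] 29.0
stand
scene0 (355, 125, 410, 200) 562 med [552.2 246.6  95. ] rect [543.5 282.2] [120.   74.4] 86.1 circ [544.1 280.4] 66.9
stand
side0 (185, 180, 240, 250) 455 med [530.5 243.8  94.7] rect [541.2 278.1] [122.   72.7] 85.9 circ [538.  275.2] 66.2
block
scene0 (130, 270, 200, 335) 1481 med [ 535.8 -269.9   40.2] rect [ 526.3 -261.8] [82.5 81.6] 8.9 circ [ 526.2 -261.3] 56.9
block
side0 (345, 325, 420, 390) 1497 med [ 514.5 -274.    39.8] rect [ 523.8 -264.9] [84.6 82.3] 9.9 circ [ 523.5 -265.7] 55.9
handle top
scene0 (375, 108, 400, 135) 75 med [543.9 255.6 179.4] rect [543.2 256.8] [20.6 23.3] 18.9 circ [542.5 257. ] 12.2
side0 (200, 155, 220, 175) 54 med [537.2 252.1 179.1] rect [538.5 253.5] [20.2 21.6] 12.5 circ [538.8 254.8] 12.7
handle
scene0 (375, 108, 400, 155) 387 med [547.4 251.2 152.7] rect [543.  256.5] [23.  23.8] 30.9 circ [543.1 256.6]
[... 1079 characters left out ...]
9] 11.1 circ [ 535.8 -364.4] 18.9
tin
scene0 (305, 305, 355, 365) 1609 med [776.2 -99.9  73.8] rect [768.2 -93.6] [60.8 62.3] 84.3 circ [768.4 -92.6] 31.7
ring
scene0 (330, 275, 370, 310) 474 med [717.9   3.4  15.9] rect [716.5   4.9] [50.6 51.2] 69.8 circ [716.5   5.2] 26.5
plate
scene0 (210, 195, 320, 275) 2008 med [542.  -63.6  18.2] rect [503.8 -30.5] [151.  152.9] 84.1 circ [504.2 -30.4] 103.6
side0 (225, 265, 345, 335) 1947 med [464.1 -73.6  17.8] rect [501.6 -33.5] [154.6 151.5] 83.4 circ [502.1 -34. ] 104.4
crop_scene0_210_185.png
crop_scene0_350_90.png
crop_scene0_75_240.png
crop_side0_225_255.png
crop_side0_340_280.png
scene0.npz
scene0.png
side0.npz
side0.png
wrist0.npz
wrist0.png
```

View pics/crop_scene0_210_185.png

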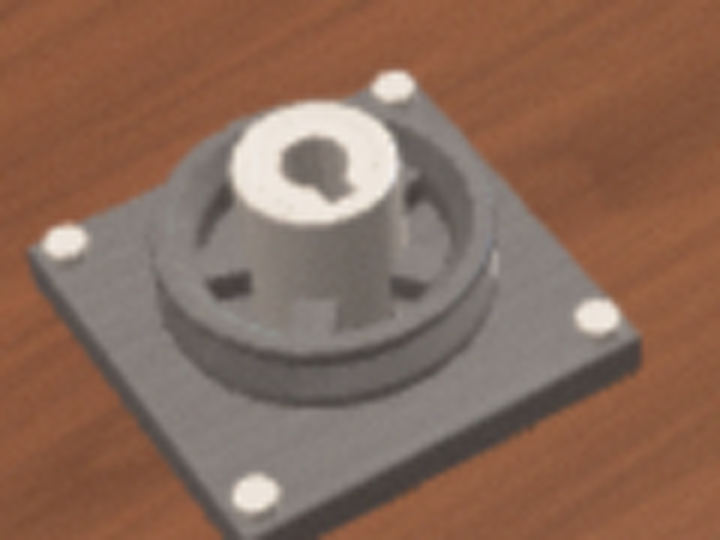

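View pics/crop_scene0_75_240.png

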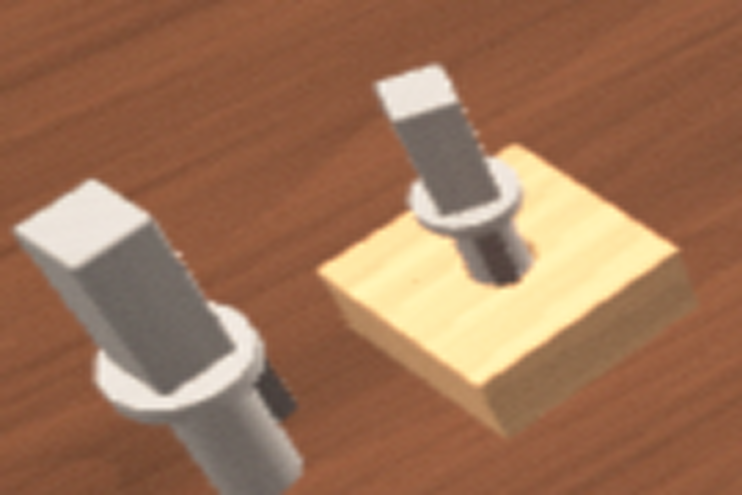

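View pics/crop_side0_225_255.png

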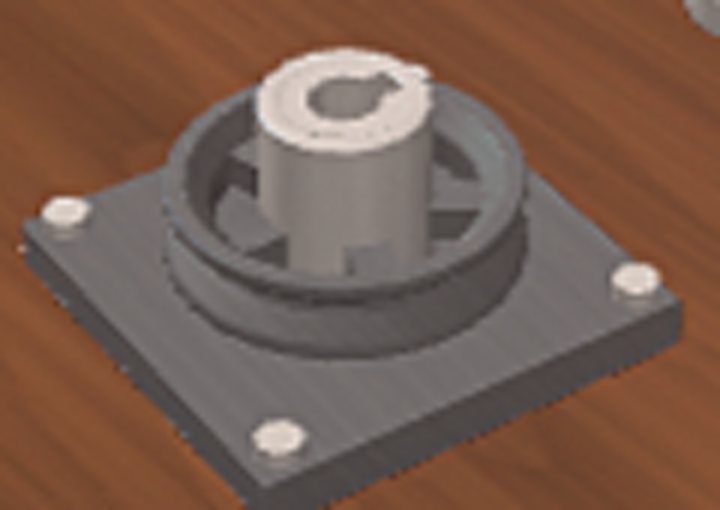

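View pics/crop_side0_340_280.png

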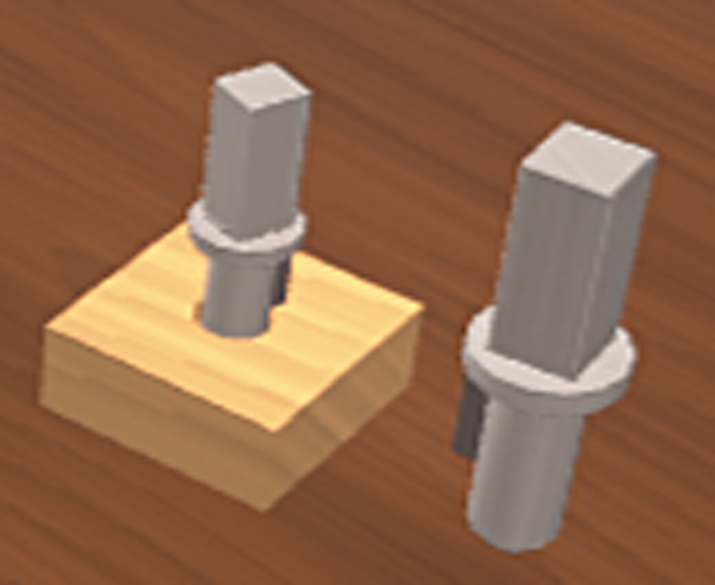

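Run:
```python
from h import *
# key/keyway pixels -> bearings
def pr(n,fn,u,v,h): print(n,(rayz(fn,u,v,h)[:2]*1000).round(1))
z=load('scene0');
for fn in('scene0','side0'):
    z=load(fn); 
    for n,X in {'hub':(.5027,-.0322,.08),'shaft60':(.525,-.2635,.06),'guard':(.541,.255,.095)}.items():
        c=z['K']@(z['R']@np.array(X)+z['t']); print(fn,n,c[:2]/c[2], 'cam',(-z['R'].T@z['t']).round(3))
```

```text
scene0 hub [261.00214611 212.04448437] cam [ 1.088 -0.39   0.798]
scene0 shaft60 [161.33920722 291.31582535] cam [ 1.088 -0.39   0.798]
scene0 guard [383.04724791 151.25157171] cam [ 1.088 -0.39   0.798]
side0 hub [281.72610785 270.64739829] cam [-0.026 -0.715  0.711]
side0 shaft60 [382.80630932 340.12652222] cam [-0.026 -0.715  0.711]
side0 guard [211.70897522 197.73081171] cam [-0.026 -0.715  0.711]
```

Run:
```python
from h import *
def b(fn,c,e,h):
    a=rayz(fn,*c,h)[:2];d=rayz(fn,*e,h)[:2]-a; print(fn,(a*1000).round(1),(d*1000).round(1),np.degrees(np.arctan2(d[1],d[0])).round(1))
b('scene0',(210+315/6,185+162/6),(210+342/6,185+192/6),.08)
b('side0',(225+343/6,255+98/6),(225+390/6,255+82/6),.08)
# spokes / bolts
for fn,off,pts in (('scene0',(210,185),[(393,87),(65,242),(256,494),(597,317)]),('side0',(225,255),[(66,210),(278,437),(636,278)])):
    for q in pts: print(fn,(rayz(fn,off[0]+q[0]/6,off[1]+q[1]/6,.02)[:2]*1000).round(1))
s,p,R=st(); print(s['clock']); 
z=cloud('wrist0'); p=optics.camera_params('wrist'); C=-p['R'].T@p['t']; s,pp,R=st(); print('cam in tool',R.T@(C-pp), (R.T@p['R'].T).round(3)); print(p['camera_matrix'])
```

```text
scene0 [504.5 -30. ] [15.9 -1.3] -4.8
side0 [502.  -34.4] [16.  -2.8] -10.1
scene0 [444.5  42.4]
scene0 [430.5 -85.3]
scene0 [558.3 -99.2]
scene0 [572.2  28.3]
side0 [448.7  40.4]
side0 [434.1 -87.4]
side0 [ 562.4 -101.5]
0.15
cam in tool [ 0.03161401 -0.00059405 -0.08433173] [[-0.    -0.326  0.945]
 [ 1.    -0.001 -0.   ]
 [ 0.001  0.945  0.326]]
[[410.2978816    0.         320.13891712]
 [  0.         410.2978816  240.54997118]
 [  0.           0.           1.        ]]
```

>>> send_rows([
  [0,-22,52,0,60],
  [0,-22,52,0,60],
  [0,-22,52,0,60],
  [0,-22,52,0,60],
  [0,-22,52,0,60],
], newtons=40)

```text
clock: 0.78
position: [0.4658, 0.3399, 0.4044]
ee_rot: [0.164, 0.688, -0.165, 0.688]
ft_force: [0.2, 0.3, -0.3]
gripper_width: 0.0601
```

>>> send_rows([
  [0,-22,52,0,60],
  [0,-22,52,0,60],
  [0,0,0,0,60],
])

```text
clock: 1.15
position: [0.54, 0.252, 0.4044]
ee_rot: [0.166, 0.687, -0.167, 0.688]
ft_force: [-0.7, 0.3, 0.6]
gripper_width: 0.0599
```

Run:
```python
from h import *
s,p,R=st(); print(s['clock'],p,R.round(3),s['ft_force'],s['gripper_width'])
shot('wrist','w1')
```

```text
1.15 [0.53995641 0.25202794 0.40439153] [[ 0.001  0.458  0.889]
 [-0.001  0.889 -0.458]
 [-1.    -0.001  0.001]] [-0.68612787  0.26843153  0.5769108 ] 0.05989722836815518
```

View pics/w1.png

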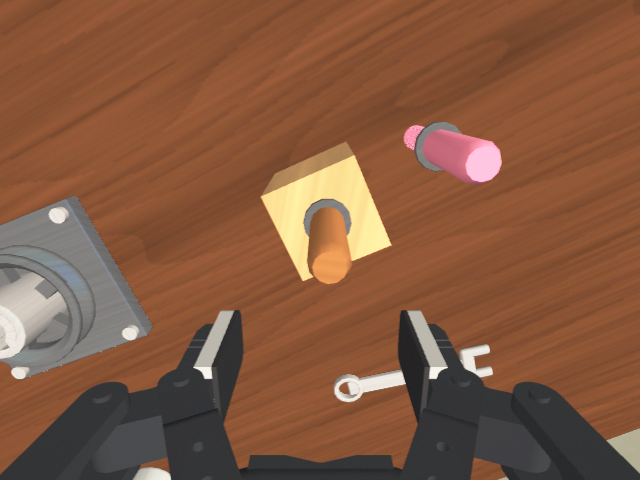

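The wrist picture shows the copper handle's top at (331,266) and its guard ring around (327,220). The pink decoy at (480,160) is clear of the fingers.

Run:
```python
from h import *
s,p,R=st()
print((rayz('w1',331,266,.18)[:2]*1000).round(1),(rayz('w1',327,220,.098)[:2]*1000).round(1))
P=cloud('w1'); Q=P[240:300,300:360].reshape(-1,3); Q=Q[(Q[:,2]>.17)&(Q[:,2]<.19)]; print(len(Q),cv2.minEnclosingCircle((Q[:,:2]*1000).astype(np.float32)),np.median(Q,0))
Q=P[140:290,250:400].reshape(-1,3); Q=Q[(Q[:,2]>.091)&(Q[:,2]<.0965)]; print(len(Q),cv2.minAreaRect((Q[:,:2]*1000).astype(np.float32)))
d=np.array([.541,.2545,.302])-p; print(R.T@d*1000)
```

```text
[538.6 258.1] [537.8 257.6]
1509 ((539.1610717773438, 257.21856689453125), 12.092754364013672) [0.53663277 0.25817026 0.17869804]
6585 ((539.5307006835938, 257.0312194824219), (69.94983673095703, 70.7427749633789), 86.60931396484375)
[102.20188754   1.93538567   1.68831719]
```

>>> send_rows([
  [25,4,-2.5,0,60],
  [30,0,0,0,60],
  [30,0,0,0,60],
  [17,0,0,0,60],
  [0,0,0,0,20],
])

```text
clock: 1.82
position: [0.5362, 0.2604, 0.3011]
ee_rot: [0.163, 0.689, -0.165, 0.687]
ft_force: [0.3, 0.5, 0.5]
gripper_width: 0.0429
```

>>> send_rows([
  [0,0,0,0,0],
  [0,0,0,0,0],
  [0,0,0,0,0],
], newtons=50)

```text
clock: 2.2
position: [0.5377, 0.26, 0.3037]
ee_rot: [0.165, 0.687, -0.164, 0.688]
ft_force: [-0.2, -0.5, 1.3]
gripper_width: 0.0228
```

Run:
```python
from h import *
for i in range(2):
    s,p,R=st(); print(s['clock'],p,R.round(4).tolist(),s['ft_force'],s['moment'],s['gripper_width'])
shot('wrist','w2')
s,p,R=st(); print(s['clock'],p)
shot('scene','s2')
s,p,R=st(); print(s['clock'],p)
```

```text
2.2 [0.53774193 0.26000021 0.30369555] [[0.0016, 0.4529, 0.8916], [0.0008, 0.8916, -0.4529], [-1.0, 0.0014, 0.0011]] [-0.17191298 -0.5428596   1.29442097] [ 0.01230315 -0.0167537  -0.00861665] 0.022801962539842874
2.2 [0.53774193 0.26000021 0.30369555] [[0.0016, 0.4529, 0.8916], [0.0008, 0.8916, -0.4529], [-1.0, 0.0014, 0.0011]] [-0.17191298 -0.5428596   1.29442097] [ 0.01230315 -0.0167537  -0.00861665] 0.022801962539842874
2.25 [0.53776508 0.25999758 0.30370231]
2.3 [0.53779166 0.25998729 0.30371224]
```

View pics/w2.png

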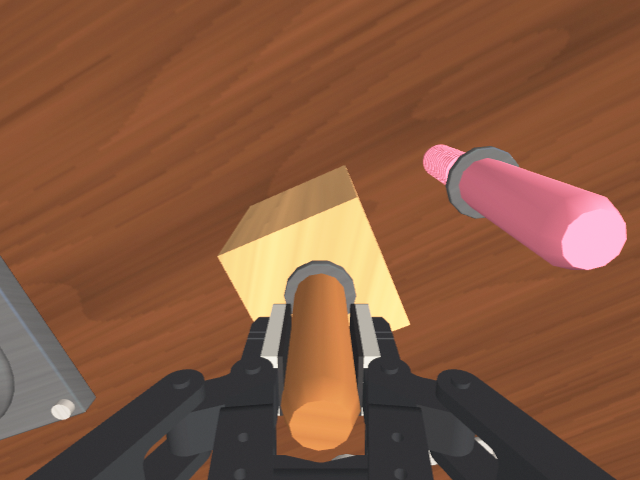

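Run:
```python
from h import *
s,p,R=st()
print('handletop',(rayz('w2',320,424,.180)*1000).round(1),'guard',(rayz('w2',320,287,.100)*1000).round(1))
for X in [rayz('w2',320,424,.180),rayz('w2',320,287,.100)]: print((R.T@(X-p)*1000).round(1))
P=cloud('w2'); Q=P[370:460,270:370].reshape(-1,3); Q=Q[(Q[:,2]>.172)&(Q[:,2]<.19)]; c=cv2.minEnclosingCircle((Q[:,:2]*1000).astype(np.float32));print(len(Q),c,np.median(Q,0))
Q=P[160:350,210:420].reshape(-1,3); Q=Q[(Q[:,2]>.091)&(Q[:,2]<.0965)]; print(len(Q),cv2.minAreaRect((Q[:,:2]*1000).astype(np.float32)))
# scene handle
P=cloud('s2')
```

```text
handletop [539.3 258.7 180. ] guard [535.7 260.6 100. ]
[123.7  -0.7   1.8]
[203.7  -0.7  -2.4]
5148 ((535.59521484375, 260.5263366699219), 17.562814712524414) [0.53650123 0.25982411 0.17870379]
11259 ((539.29638671875, 256.7702331542969), (70.41853332519531, 70.91146087646484), 86.61616516113281)
```

>>> send_rows([
  [-20,0,0,0,0],
  [-30,0,0,0,0],
  [-30,0,0,0,0],
  [-25,0,0,0,0],
  [0,0,0,0,0],
])

```text
clock: 2.92
position: [0.5383, 0.2602, 0.4117]
ee_rot: [0.166, 0.686, -0.163, 0.69]
ft_force: [-0.4, -0.6, -0.2]
gripper_width: 0.0227
```

>>> send_rows([
  [0,-30,11,0,0],
  [0,-50,18,0,0],
  [0,-56,20,0,0],
  [0,-56,20,0,0],
  [0,-50,18,0,0],
])

```text
clock: 3.55
position: [0.5044, 0.0029, 0.4067]
ee_rot: [0.164, 0.688, -0.165, 0.687]
ft_force: [1.0, 0.7, -0.1]
gripper_width: 0.0229
```

>>> send_rows([
  [0,-34,13,0,0],
  [0,0,0,0,0],
  [0,0,0,0,0],
])

```text
clock: 3.92
position: [0.5013, -0.0313, 0.407]
ee_rot: [0.165, 0.688, -0.165, 0.687]
ft_force: [-0.6, 0.1, 0.2]
gripper_width: 0.0232
```

Run:
```python
from h import *
s,p,R=st(); print(s['clock'],p,R.round(3).tolist(),s['ft_force'],s['gripper_width'])
shot('wrist','w3'); shot('side','s3')
im=load('s3')['im'][150:350,180:380,::-1]; cv2.imwrite('pics/s3c.png',cv2.resize(im,None,fx=3,fy=3,interpolation=cv2.INTER_CUBIC))
```

```text
3.925 [ 0.50132856 -0.03127714  0.40697761] [[-0.001, 0.453, 0.891], [0.001, 0.891, -0.453], [-1.0, 0.0, -0.002]] [-0.57392533  0.08274958  0.18037886] 0.023151984993611967
```

View pics/w3.png

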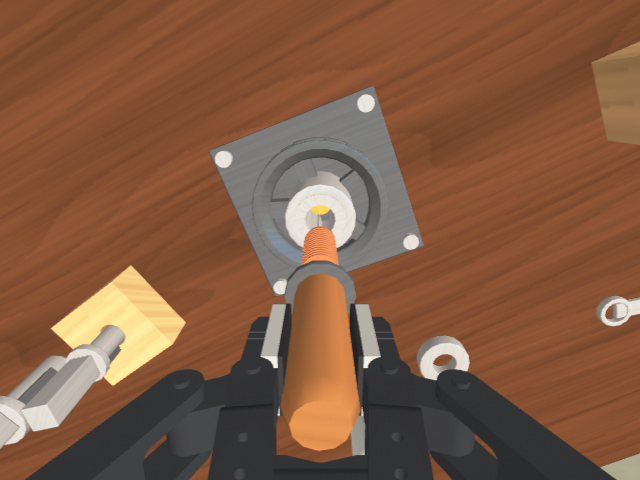

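View pics/s3c.png

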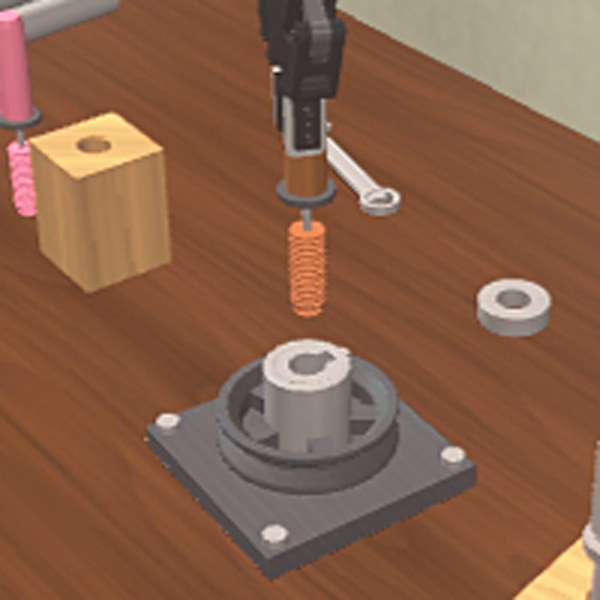

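Run:
```python
from h import *
P=cloud('w3'); Q=P[170:260,270:370].reshape(-1,3); Q=Q[(Q[:,2]>.076)&(Q[:,2]<.084)]; print(len(Q),cv2.minEnclosingCircle((Q[:,:2]*1000).astype(np.float32)),np.median(Q,0))
print(rayz('w3',320,217,.08)*1000)
# bolts
for q in [(366,103),(224,159),(280,287),(411,242)]: print((rayz('w3',*q,.021)[:2]*1000).round(1))
# brush in side view: project tip positions
P=cloud('s3'); v=[];
Q=P[222:256,272:292].reshape(-1,3); Q=Q[(Q[:,2]>.1)&(Q[:,2]<.18)&(Q[:,0]<.56)]; print(len(Q),Q.min(0),Q.max(0),np.median(Q,0))
s,p,R=st(); z=load('s3')
for X in [(p[0],p[1],.118),(p[0],p[1],.2)]:
    c=z['K']@(z['R']@np.array(X)+z['t']); print(((c[:2]/c[2])-[180,150])*3)
```

```text
2570 ((501.3343811035156, -31.823762893676758), 26.88456153869629) [ 0.49435699 -0.02570259  0.07916305]
[499.58939605 -31.10693062  80.        ]
[445.1  38.9]
[431.2 -88.4]
[ 558.5 -103.8]
[573.2  24.8]
349 [ 0.49180497 -0.04576101  0.11763241] [ 0.5142431  -0.02427452  0.17997065] [ 0.49881742 -0.03947843  0.15399655]
[300.7117983  309.59525615]
[297.67706342 190.35679807]
```

>>> send_rows([
  [15,0,0,0,0],
  [25,0,0,0,0],
  [25,0,0,0,0],
  [16,0,0,0,0],
  [0,0,0,0,0],
])

```text
clock: 4.65
position: [0.5008, -0.0309, 0.3247]
ee_rot: [0.164, 0.689, -0.164, 0.686]
ft_force: [-0.1, -0.2, 0.1]
gripper_width: 0.0231
```

Run:
```python
from h import *
s,p,R=st(); print(s['clock'],p,s['ft_force'],s['gripper_width'])
shot('side','s4')
im=load('s4')['im'][150:350,180:380,::-1]; cv2.imwrite('pics/s4c.png',cv2.resize(im,None,fx=3,fy=3,interpolation=cv2.INTER_CUBIC))
```

```text
4.65 [ 0.50080435 -0.03092887  0.32472358] [-0.14541794 -0.16110183  0.09061952] 0.023109312163702038
```

View pics/s4c.png

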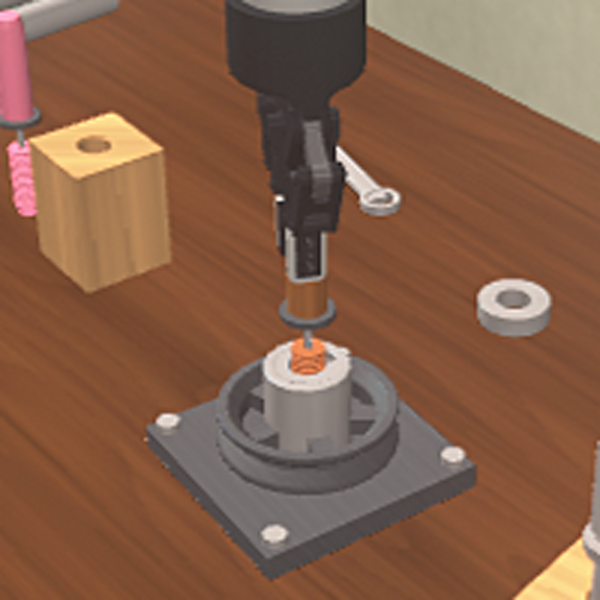

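The brush is in the bore, with its guard about 36 mm above the hub, so the tip is about 44 mm deep. Now the strokes.

>>> send_rows([
  [-20,0,0,0,0],
  [-20,0,0,0,0],
  [0,0,0,0,0],
  [0,0,0,0,0],
])

```text
clock: 5.2
position: [0.5016, -0.0315, 0.3668]
ee_rot: [0.165, 0.687, -0.165, 0.688]
ft_force: [-0.4, 0.3, -0.8]
gripper_width: 0.023
```

>>> send_rows([
  [20,0,0,0,0],
  [20,0,0,0,0],
  [0,0,0,0,0],
  [0,0,0,0,0],
])

```text
clock: 5.7
position: [0.5017, -0.0315, 0.3267]
ee_rot: [0.165, 0.688, -0.165, 0.688]
ft_force: [0.8, -0.3, -0.7]
gripper_width: 0.023
```

>>> send_rows([
  [-20,0,0,0,0],
  [-20,0,0,0,0],
  [0,0,0,0,0],
  [0,0,0,0,0],
])

```text
clock: 6.2
position: [0.5015, -0.0315, 0.3666]
ee_rot: [0.165, 0.688, -0.165, 0.688]
ft_force: [0.2, -0.9, -1.1]
gripper_width: 0.023
```

>>> send_rows([
  [20,0,0,0,0],
  [20,0,0,0,0],
  [0,0,0,0,0],
  [0,0,0,0,0],
])

```text
clock: 6.7
position: [0.5017, -0.0315, 0.3267]
ee_rot: [0.165, 0.688, -0.165, 0.688]
ft_force: [-0.2, 0.5, 0.9]
gripper_width: 0.0227
```

>>> send_rows([
  [-20,0,0,0,0],
  [-25,0,0,0,0],
  [-25,0,0,0,0],
  [-18,0,0,0,0],
  [0,0,0,0,0],
])

```text
clock: 7.32
position: [0.5023, -0.0316, 0.4169]
ee_rot: [0.165, 0.686, -0.164, 0.689]
ft_force: [0.2, -0.7, -0.4]
gripper_width: 0.0228
```

Run:
```python
from h import *
s,p,R=st(); print(s['clock'],p,s['ft_force'],s['gripper_width'])
```

```text
7.325 [ 0.5023203  -0.0315735   0.41690215] [ 0.20659756 -0.74007941 -0.43742401] 0.02276518151305622
```

>>> send_rows([
  [0,30,-11,0,0],
  [0,50,-18,0,0],
  [0,56,-20,0,0],
  [0,56,-20,0,0],
  [0,50,-18,0,0],
])

```text
clock: 7.95
position: [0.5332, 0.2256, 0.4133]
ee_rot: [0.164, 0.688, -0.165, 0.687]
ft_force: [1.4, 0.2, -0.2]
gripper_width: 0.0227
```

>>> send_rows([
  [0,32,-10,0,0],
  [0,0,0,0,0],
  [0,0,0,0,0],
])

```text
clock: 8.32
position: [0.5387, 0.2563, 0.4133]
ee_rot: [0.164, 0.688, -0.165, 0.687]
ft_force: [0.4, -0.3, -0.1]
gripper_width: 0.023
```

Run:
```python
from h import *
s,p,R=st(); print(s['clock'],p,s['ft_force'],s['gripper_width'])
shot('wrist','w5');shot('scene','s5'); shot('side','d5')
for n,b in (('s5',(340,60,450,210)),('d5',(160,100,270,250))):
    im=load(n)['im'][b[1]:b[3],b[0]:b[2],::-1]; cv2.imwrite(f'pics/{n}c.png',cv2.resize(im,None,fx=4,fy=4,interpolation=cv2.INTER_CUBIC))
a=cv2.imread('pics/s5c.png');b=cv2.imread('pics/d5c.png');w=cv2.resize(cv2.imread('pics/w5.png')[150:350,200:440],None,fx=3,fy=3)
cv2.imwrite('pics/c5.png',cv2.resize(np.hstack([a,b]),(800,545)));
```

```text
8.325 [0.53874549 0.25632061 0.41332077] [ 0.36347845 -0.31807793 -0.10087396] 0.02302238633164613
```

View pics/c5.png

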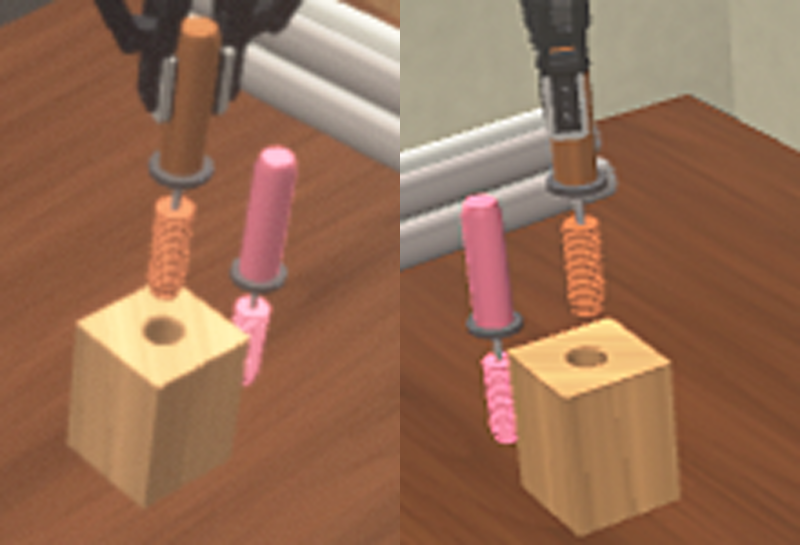

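View pics/w5.png

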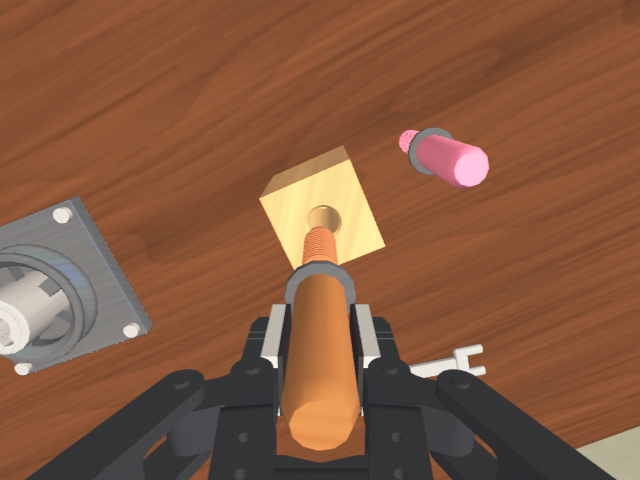

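Run:
```python
from h import *
s,p,R=st()
H=rayz('w5',324,220,.095); print(H*1000,R.T@(H-p)*1000)
T=rayz('w5',319,237,.125); print(T*1000,R.T@(T-p)*1000)
# predicted tip line extension in scene/side at z=.095 vs hole
for n,b,tip,up,hole in (('s5',(340,60),(165,296),(194,40),(164,330)),('d5',(160,100),(586-400,315),(570-400,120),(586-400,356))):
    k=4*545/600; f=lambda q:(b[0]+q[0]/k,b[1]+q[1]/k)
    t=rayz(n,*f(tip),.125); h=rayz(n,*f(hole),.095); print(n,(t*1000).round(1),(h*1000).round(1))
P=cloud('w5'); Q=P[140:290,250:400].reshape(-1,3); Q=Q[(Q[:,2]>.091)&(Q[:,2]<.0965)]; print(len(Q),cv2.minAreaRect((Q[:,:2]*1000).astype(np.float32)))
```

```text
[537.86321624 258.4029876   95.        ] [319.2431538    2.28711869  -2.24092466]
[538.97328198 253.92591619 125.        ] [289.24527191  -1.22778994   0.76721656]
s5 [546.1 252.7 125. ] [542.9 259.2  95. ]
d5 [538.6 248.7 125. ] [539.6 254.8  95. ]
6827 ((539.4701538085938, 256.9512634277344), (70.19889068603516, 70.5318374633789), 86.47075653076172)
```

>>> send_rows([
  [0,3,-2.5,0,0],
  [15,0,0,0,0],
  [25,0,0,0,0],
  [25,0,0,0,0],
  [15,0,0,0,0],
])

```text
clock: 9.1
position: [0.5375, 0.26, 0.3322]
ee_rot: [0.164, 0.689, -0.165, 0.687]
ft_force: [-0.8, 0.2, -0.8]
gripper_width: 0.0229
```

Run:
```python
from h import *
s,p,R=st(); print(s['clock'],p,s['ft_force'],s['moment'],s['gripper_width'])
shot('scene','s6'); shot('side','d6')
for n,b in (('s6',(340,60,450,210)),('d6',(160,100,270,250))):
    im=load(n)['im'][b[1]:b[3],b[0]:b[2],::-1]; cv2.imwrite(f'pics/{n}c.png',cv2.resize(im,None,fx=4,fy=4,interpolation=cv2.INTER_CUBIC))
a=cv2.imread('pics/s6c.png');b=cv2.imread('pics/d6c.png')
cv2.imwrite('pics/c6.png',cv2.resize(np.hstack([a,b]),(800,545)));
```

```text
9.1 [0.53751492 0.26004566 0.33217917] [-0.75640692  0.22727828 -0.82871022] [-0.03032518  0.00818621  0.00283123] 0.022891938924537007
```

View pics/c6.png

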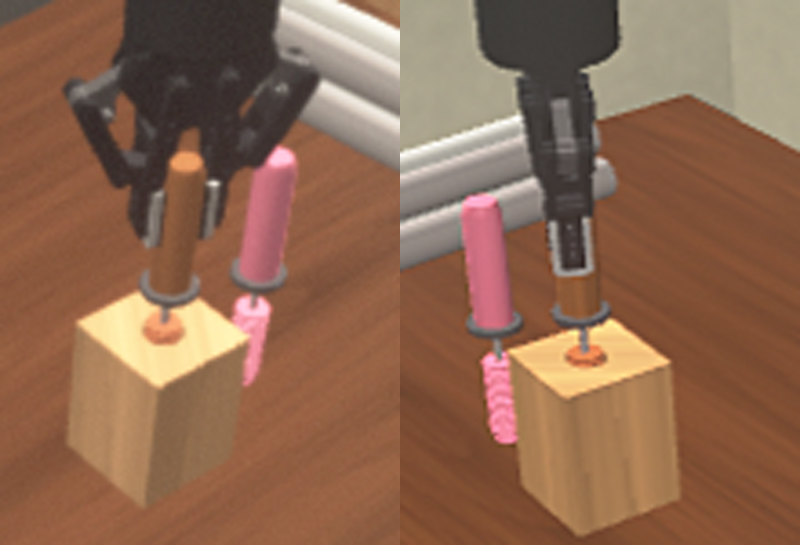

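The brush is going into the stand hole cleanly. I'll lower the last 28 mm and release.

>>> send_rows([
  [15,0,0,0,0],
  [12,0,0,0,0],
  [0,0,0,0,0],
  [0,0,0,0,0],
])

```text
clock: 9.7
position: [0.5385, 0.2607, 0.3079]
ee_rot: [0.165, 0.688, -0.164, 0.688]
ft_force: [0.1, -0.6, -1.0]
gripper_width: 0.0229
```

Run:
```python
from h import *
s,p,R=st(); print(s['clock'],p,s['ft_force'],s['moment'],s['gripper_width'])
```

```text
9.7 [0.53847406 0.26065337 0.30793129] [ 0.14711868 -0.5895177  -1.0393976 ] [-0.00615946 -0.00568865  0.01541956] 0.02290287807275042
```

>>> send_rows([
  [3,0,0,0,0],
  [0,0,0,0,0],
  [0,0,0,0,50],
  [0,0,0,0,50],
  [0,0,0,0,50],
])

```text
clock: 10.32
position: [0.5384, 0.2606, 0.3049]
ee_rot: [0.165, 0.688, -0.164, 0.688]
ft_force: [-0.4, 0.6, -0.5]
gripper_width: 0.0501
```

>>> send_rows([
  [0,0,0,0,50],
  [-15,0,0,0,50],
  [-30,0,0,0,50],
  [-35,0,0,0,50],
  [-35,0,0,0,50],
])

```text
clock: 10.95
position: [0.5383, 0.2606, 0.4219]
ee_rot: [0.165, 0.687, -0.164, 0.688]
ft_force: [0.3, -0.4, -0.0]
gripper_width: 0.05
```

Run:
```python
from h import *
s,p,R=st(); print(s['clock'],p,s['ft_force'],s['moment'],s['gripper_width'])
shot('scene','s7'); shot('side','d7')
for n,b in (('s7',(340,60,450,210)),('d7',(160,100,270,250))):
    im=load(n)['im'][b[1]:b[3],b[0]:b[2],::-1]; cv2.imwrite(f'pics/{n}c.png',cv2.resize(im,None,fx=4,fy=4,interpolation=cv2.INTER_CUBIC))
a=cv2.imread('pics/s7c.png');b=cv2.imread('pics/d7c.png')
cv2.imwrite('pics/c7.png',cv2.resize(np.hstack([a,b]),(800,545)));
```

```text
10.95 [0.53828033 0.26056009 0.42193364] [ 0.31590142 -0.40179262 -0.01899533] [0.04139575 0.04094652 0.00912236] 0.049981598373788606
```

View pics/c7.png

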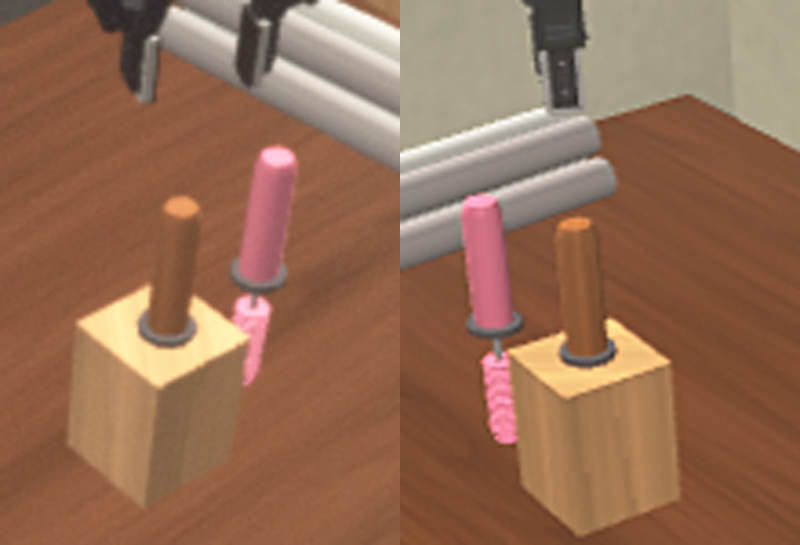

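>>> send_rows([
  [0,-40,19,0,50],
  [0,-52,25,0,50],
  [0,-52,25,0,50],
  [0,-52,25,0,50],
  [0,-52,25,0,50],
])

```text
clock: 11.68
position: [0.5316, -0.0162, 0.4196]
ee_rot: [0.164, 0.688, -0.164, 0.688]
ft_force: [0.7, -0.9, 0.7]
gripper_width: 0.0497
```

>>> send_rows([
  [0,-52,25,0,50],
  [0,-52,25,0,50],
  [0,-52,25,0,50],
  [0,-45,21,0,50],
  [0,-24,10,0,50],
])

```text
clock: 12.3
position: [0.5242, -0.2656, 0.4194]
ee_rot: [0.165, 0.688, -0.166, 0.687]
ft_force: [-0.3, -0.1, 0.2]
gripper_width: 0.0501
```

>>> send_rows([
  [0,0,0,-0.115,50],
  [0,0,0,-0.115,50],
  [0,0,0,0,50],
  [0,0,0,0,50],
])

```text
clock: 12.8
position: [0.5247, -0.2629, 0.4195]
ee_rot: [0.085, 0.702, -0.085, 0.702]
ft_force: [0.8, -0.0, 0.0]
gripper_width: 0.0499
```

Run:
```python
from h import *
s,p,R=st(); print(s['clock'],p,R.round(3).tolist(),s['ft_force'],s['moment'],s['gripper_width'])
print(np.degrees(np.arctan2(R[1,1],R[0,1])))
shot('wrist','w8')
```

```text
12.8 [ 0.52472187 -0.26290582  0.4195108 ] [[-0.0, 0.239, 0.971], [0.0, 0.971, -0.239], [-1.0, 0.0, -0.0]] [ 0.75273706 -0.02065287  0.04870259] [ 0.00679443  0.00253069 -0.01488279] 0.04989729813651957
76.17685236401195
```

View pics/w8.png

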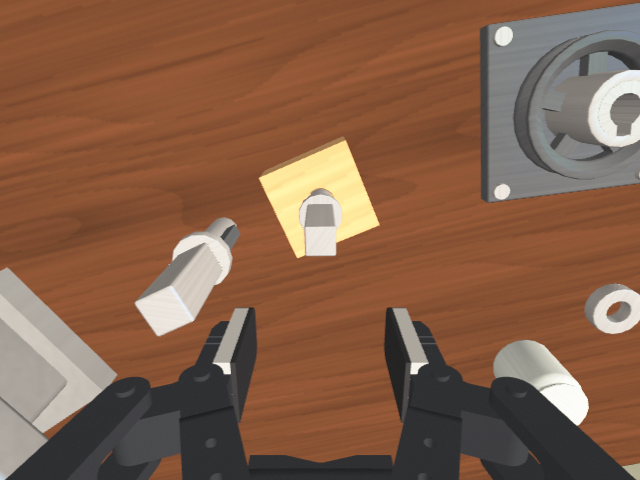

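The wrist view shows the square end's top at (321,242), centred and squared up with the jaws. I'll measure it precisely.

Run:
```python
from h import *
s,p,R=st()
P=cloud('w8'); Q=P[200:275,280:360].reshape(-1,3); Q=Q[(Q[:,2]>.138)&(Q[:,2]<.152)]; r=cv2.minAreaRect((Q[:,:2]*1000).astype(np.float32)); print(len(Q),r)
c=np.array([r[0][0]/1000,r[0][1]/1000,.146]); print(R.T@(c-p)*1000)
im=load('w8')['im'][190:270,270:370,::-1]; cv2.imwrite('pics/w8c.png',cv2.resize(im,None,fx=7,fy=7,interpolation=cv2.INTER_CUBIC))
Q=P[120:270,240:400].reshape(-1,3); Q=Q[(Q[:,2]>.036)&(Q[:,2]<.044)]; print(cv2.minAreaRect((Q[:,:2]*1000).astype(np.float32)))
```

```text
1032 ((523.9747314453125, -263.230224609375), (20.00482749938965, 19.939682006835938), 76.96272277832031)
[273.58914585  -0.55771425  -0.6160968 ]
((524.3575439453125, -263.3484191894531), (80.4499740600586, 80.20496368408203), 9.458748817443848)
```

View pics/w8c.png

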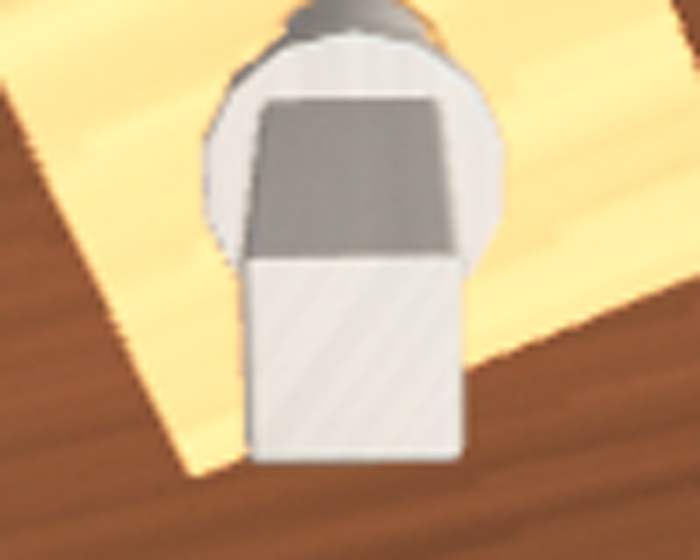

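>>> send_rows([
  [30,-0.5,-0.5,0,50],
  [40,0,0,0,50],
  [40,0,0,0,50],
  [32,0,0,0,50],
  [0,0,0,0,50],
])

```text
clock: 13.48
position: [0.5228, -0.2624, 0.2746]
ee_rot: [0.086, 0.704, -0.084, 0.7]
ft_force: [-0.5, 0.3, -0.6]
gripper_width: 0.05
```

>>> send_rows([
  [0,0,0,0,18],
  [0,0,0,0,0],
  [0,0,0,0,0],
  [0,0,0,0,0],
], newtons=90)

```text
clock: 13.98
position: [0.5252, -0.2639, 0.28]
ee_rot: [0.084, 0.701, -0.085, 0.703]
ft_force: [0.7, 0.4, 5.5]
gripper_width: 0.0192
```

Run:
```python
from h import *
s,p,R=st(); print(s['clock'],p,np.degrees(np.arctan2(R[1,1],R[0,1])),s['ft_force'],s['moment'],s['gripper_width'])
```

```text
13.975 [ 0.52515939 -0.26388895  0.2799715 ] 76.25233378183871 [0.69000559 0.44931375 5.50574517] [ 0.23533568 -0.01255927  0.00902063] 0.01916527973398163
```

>>> send_rows([
  [-10,0,0,0,0],
  [-20,0,0,0,0],
  [-30,0,0,0,0],
  [-35,0,0,0,0],
  [0,0,0,0,0],
])

```text
clock: 14.6
position: [0.525, -0.264, 0.3767]
ee_rot: [0.083, 0.7, -0.086, 0.704]
ft_force: [0.9, -0.7, -4.4]
gripper_width: 0.0191
```

Run:
```python
from h import *
s,p,R=st(); print(s['clock'],p,np.degrees(np.arctan2(R[1,1],R[0,1])),s['ft_force'],s['moment'],s['gripper_width'])
T=np.array([.5016,-.0318]); d=np.r_[T-p[:2],0]; print(R.T@d*1000)
```

```text
14.6 [ 0.52503165 -0.26404578  0.37673141] 76.26513714128416 [ 0.87175541 -0.69389995 -4.42205638] [-0.02689542 -0.05384009  0.00954012] 0.01909931476864324
[ -1.0175804  220.04071629 -77.89861231]
```

>>> send_rows([
  [0,25,-9,0,0],
  [0,40,-14,0,0],
  [0,45,-16,0,0],
  [0,45,-16,0,0],
  [0,40,-14,0,0],
])

```text
clock: 15.22
position: [0.5014, -0.055, 0.3703]
ee_rot: [0.085, 0.704, -0.084, 0.7]
ft_force: [1.3, 0.3, -3.7]
gripper_width: 0.0189
```

>>> send_rows([
  [0,25,-9,0,0],
  [0,0,0,-0.07,0],
  [0,0,0,-0.06,0],
  [0,0,0,0,0],
  [0,0,0,0,0],
])

```text
clock: 15.85
position: [0.4999, -0.0308, 0.3715]
ee_rot: [0.039, 0.707, -0.039, 0.705]
ft_force: [-1.0, -0.2, -2.6]
gripper_width: 0.0189
```

```bash
python3 - <<'E'
from h import *
s,p,R=st(); print(s['clock'],p,np.degrees(np.arctan2(R[1,1],R[0,1])),s['ft_force'],s['moment'],s['gripper_width'])
for n in ('wrist','scene','side'): shot(n,n[0]+'9'+n[1])
a=load('s9c')['im'][120:260,200:320,::-1]; b=load('s9i')['im'][170:310,220:340,::-1]
cv2.imwrite('pics/c9.png',cv2.resize(np.hstack([a,b]),(800,467),interpolation=cv2.INTER_CUBIC))
E
ls pics
```

```text
15.85 [ 0.49986108 -0.03077583  0.37152396] 83.67582254760748 [-1.01791087 -0.20713211 -2.64409017] [ 0.01174407  0.01844096 -0.00276172] 0.018876986580989043
c5.png
c6.png
c7.png
c9.png
crop_scene0_210_185.png
crop_scene0_350_90.png
crop_scene0_75_240.png
crop_side0_225_255.png
crop_side0_340_280.png
d5.npz
d5.png
d5c.png
d6.npz
d6.png
d6c.png
d7.npz
d7.png
d7c.png
s2.npz
s2.png
s3.npz
s3.png
s3c.png
s4.npz
s4.png
s4c.png
s5.npz
s5.png
s5c.png
s6.npz
s6.png
s6c.png
s7.npz
s7.png
s7c.png
s9c.npz
s9c.png
s9i.npz
s9i.png
scene0.npz
scene0.png
side0.npz
side0.png
w1.npz
w1.png
w2.npz
w2.png
w3.npz
w3.png
w5.npz
w5.png
w8.npz
w8.png
w8c.png
w9r.npz
w9r.png
wrist0.npz
wrist0.png
```

View pics/c9.png

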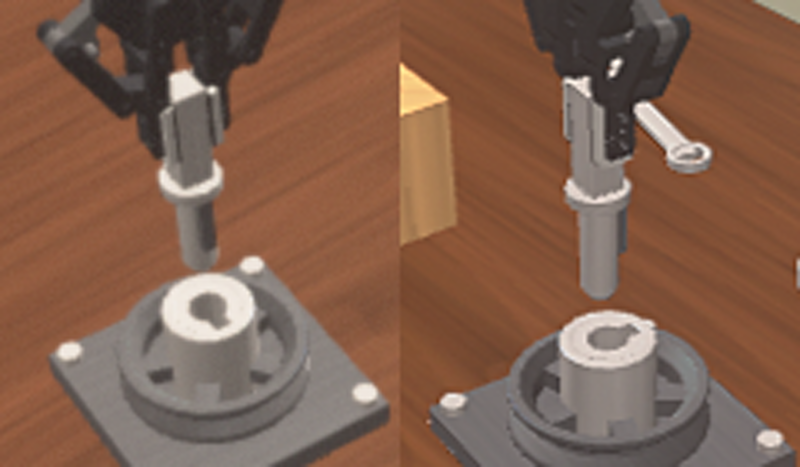

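View pics/w9r.png

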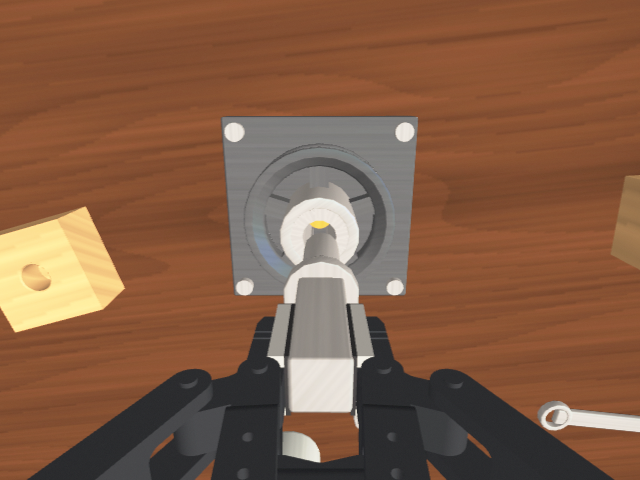

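```bash
cat > cen.py <<'E'
from h import *
from scipy.optimize import least_squares
def circ(Q,r):
    f=lambda c:np.hypot(*(Q[:,:2]*1000-c[:2]).T)-r
    return f
def hub(fn):
    P=cloud(fn).reshape(-1,3); m=(P[:,2]>.076)&(P[:,2]<.084)&(np.hypot(P[:,0]-.502,P[:,1]+.032)<.04); Q=P[m]
    h=cv2.convexHull((Q[:,:2]*1000).astype(np.float32))[:,0]
    return cv2.minEnclosingCircle(h),len(Q)
def cyl(fn,zlo,zhi,r,p):
    # surface points of vertical cylinder radius r, visible side
    P=cloud(fn).reshape(-1,3); m=(P[:,2]>zlo)&(P[:,2]<zhi)&(np.hypot(P[:,0]-p[0],P[:,1]-p[1])<.03); Q=P[m]*1000
    if len(Q)<10: return None,len(Q)
    f=lambda c:np.hypot(Q[:,0]-c[0],Q[:,1]-c[1])-r
    s=least_squares(f,[p[0]*1000,p[1]*1000],loss='soft_l1',f_scale=.7); return s.x.round(1),len(Q),round(float(np.sqrt(np.mean(s.fun**2))),2)
E
python3 - <<'E'
from cen import *
s,p,R=st(); off=p[2]-.2776+.018-.0025; print('nose est',off,p)
for fn in ('w9r','s9c','s9i'):
    print(fn,'hubtop',hub(fn),'hubwall',cyl(fn,.055,.077,27,(.502,-.032)))
    print('  round',cyl(fn,.118,.125,10,p),cyl(fn,.118,.165,10,p),'collar',cyl(fn,.170,.176,17,p))
    P=cloud(fn).reshape(-1,3); Q=P[(P[:,2]>.1)&(np.hypot(P[:,0]-p[0],P[:,1]-p[1])<.025)&(P[:,2]<.26)]; print('zmin',np.percentile(Q[:,2],[0,1,2]) if len(Q) else 0)
    Q=P[(P[:,2]>.228)&(np.hypot(P[:,0]-p[0],P[:,1]-p[1])<.02)&(P[:,2]<.245)]; print('top',np.median(Q,0),len(Q))
E
```

```text
nose est 0.11019767189836059 [ 0.50043957 -0.03120198  0.37229767]
w9r hubtop (((501.1641845703125, -31.94594955444336), 27.037372589111328), 3049) hubwall (array([501.6, -31.9]), 518, 5.9)
  round (array([497.4, -30.3]), 123, 0.18) (array([497.4, -30.3]), 670, 0.22) collar (array([497.9, -30.4]), 459, 1.55)
zmin [0.11264064 0.12512416 0.13409996]
top [ 0.49298763 -0.03050399  0.23642228] 6409
s9c hubtop (((503.34625244140625, -30.568082809448242), 28.228965759277344), 410) hubwall (array([503. , -30.3]), 285, 7.78)
  round (array([498.8, -28.3]), 26, 1.11) (array([503. , -27.5]), 183, 2.16) collar (array([498.7, -28.3]), 46, 1.56)
zmin [0.11082303 0.11777501 0.12089648]
top [ 0.50800578 -0.02738362  0.23709119] 190
s9i hubtop (((501.75115966796875, -33.73111343383789), 29.60449981689453), 389) hubwall (array([501.7, -33. ]), 341, 6.4)
  round (array([498.7, -31.3]), 39, 1.35) (array([499.4, -31.9]), 287, 1.57) collar (array([499.1, -31.3]), 55, 1.01)
zmin [0.1116626  0.11578215 0.11886059]
top [ 0.49083368 -0.02561867  0.23672995] 109
```

>>> send_rows([
  [0,-1.1,3.3,0,0],
  [8,0,0,0,0],
  [10,0,0,0,0],
  [0,0,0,0,0],
  [0,0,0,0,0],
])

```text
clock: 16.62
position: [0.5038, -0.0327, 0.3544]
ee_rot: [0.039, 0.706, -0.039, 0.706]
ft_force: [0.5, -0.3, -3.2]
gripper_width: 0.0192
```

Run:
```python
from cen import *
s,p,R=st(); print(s['clock'],p,np.degrees(np.arctan2(R[1,1],R[0,1])),R[:,0],s['ft_force'],s['moment'],s['gripper_width'])
for n in ('wrist','scene','side'): shot(n,n[0]+'10'+n[1])
for fn in ('w10r','s10c','s10i'):
    print(fn,'hubtop',hub(fn))
    print('  round',cyl(fn,.101,.107,10,p),cyl(fn,.101,.140,10,p),'collar',cyl(fn,.152,.158,17,p))
```

```text
16.625 [ 0.50377506 -0.03267653  0.35436815] 83.70365165099354 [-5.25540377e-04  9.37801785e-05 -9.99999858e-01] [ 0.50636805 -0.29413775 -3.22736252] [ 0.0052955  -0.02280333 -0.01319789] 0.0192181719158935
w10r hubtop (((500.9159240722656, -32.02220916748047), 26.83613395690918), 3474)
  round (array([501.7, -32.3]), 112, 0.21) (array([501.8, -32.3]), 675, 0.22) collar (array([502. , -32.5]), 306, 0.41)
s10c hubtop (((503.3120422363281, -31.308155059814453), 27.642295837402344), 341)
  round (array([502.7, -30.2]), 23, 1.44) (array([506.8, -29.3]), 149, 2.18) collar (array([503.2, -29.9]), 33, 0.94)
s10i hubtop (((501.4217224121094, -33.34685134887695), 28.613040924072266), 359)
  round (array([502.6, -33. ]), 31, 1.16) (array([503.2, -33.3]), 239, 1.81) collar (array([503.3, -32.6]), 52, 1.29)
```

>>> send_rows([
  [0,-0.4,-0.5,0,0],
  [8,0,0,0,0],
  [8,0,0,0,0],
  [8,0,0,0,0],
  [0,0,0,0,0],
])

```text
clock: 17.4
position: [0.5029, -0.0329, 0.3295]
ee_rot: [0.039, 0.707, -0.039, 0.705]
ft_force: [0.4, 0.3, -3.6]
gripper_width: 0.0193
```

Run:
```python
from cen import *
s,p,R=st(); print(s['clock'],p,np.degrees(np.arctan2(R[1,1],R[0,1])),R[:,0],s['ft_force'],s['moment'],s['gripper_width'])
```

```text
17.4 [ 0.50293373 -0.03292639  0.32952144] 83.70451274861591 [-1.78082626e-03  3.90841186e-04 -9.99998338e-01] [ 0.4250309   0.34144065 -3.62885755] [-0.01102253 -0.01516459 -0.0168373 ] 0.019336487147225703
```

>>> send_rows([
  [6,0,0,0,0],
  [6,0,0,0,0],
  [4,0,0,0,0],
  [2,0,0,0,0],
  [0,0,0,0,0],
])

```text
clock: 18.02
position: [0.5032, -0.033, 0.3125]
ee_rot: [0.039, 0.706, -0.039, 0.706]
ft_force: [0.1, -0.4, -3.1]
gripper_width: 0.019
```

Run:
```python
from cen import *
s,p,R=st(); print(s['clock'],p,np.degrees(np.arctan2(R[1,1],R[0,1])),R[:,0],s['ft_force'],s['moment'],s['gripper_width'])
shot('side','d11');shot('scene','s11')
a=load('s11')['im'][120:260,200:320,::-1]; b=load('d11')['im'][170:310,220:340,::-1]
cv2.imwrite('pics/c11.png',cv2.resize(np.hstack([a,b]),(800,467),interpolation=cv2.INTER_CUBIC))
```

```text
18.025 [ 0.50323119 -0.03298958  0.31251205] 83.7091623169495 [-3.42139579e-04  6.94805696e-05 -9.99999939e-01] [ 0.05588681 -0.44050809 -3.10420458] [ 0.03080936 -0.01851824 -0.01814603] 0.018981613411406827
```

View pics/c11.png

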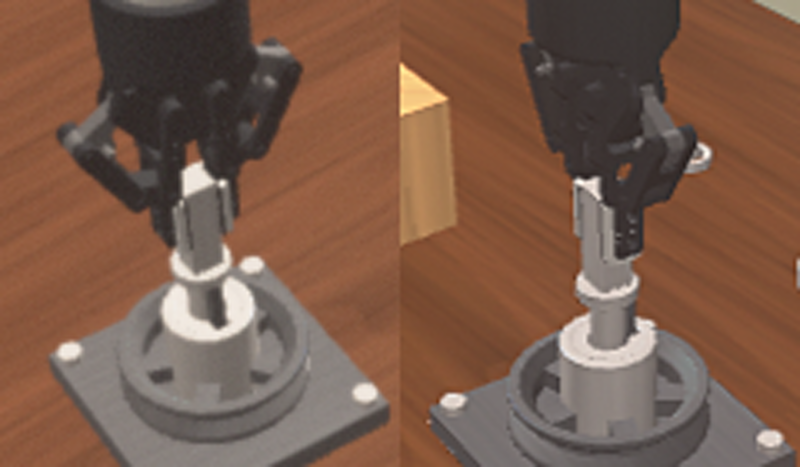

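>>> send_rows([
  [6,0,0,0,0],
  [6,0,0,0,0],
  [6,0,0,0,0],
  [0,0,0,0,0],
], newtons=110)

```text
clock: 18.62
position: [0.5029, -0.0329, 0.2938]
ee_rot: [0.039, 0.707, -0.039, 0.705]
ft_force: [1.2, -0.5, -3.3]
gripper_width: 0.0188
```

>>> send_rows([
  [3,0,0,0,0],
  [3,0,0,0,0],
  [3,0,0,0,0],
  [0,0,0,0,0],
])

```text
clock: 19.12
position: [0.5038, -0.0331, 0.2868]
ee_rot: [0.039, 0.706, -0.039, 0.706]
ft_force: [-2.2, 0.3, 5.4]
gripper_width: 0.0188
```

Run:
```python
from cen import *
s,p,R=st(); print(s['clock'],p,np.degrees(np.arctan2(R[1,1],R[0,1])),R[:,0],s['ft_force'],s['moment'],s['gripper_width'])
```

```text
19.125 [ 0.50377342 -0.0330737   0.28681053] 83.71163777162596 [ 9.92089094e-04 -1.86400071e-04 -9.99999491e-01] [-2.20013875  0.25990974  5.42978191] [ 0.03120868  0.5535567  -0.02008434] 0.018822879458832268
```

>>> send_rows([
  [2,0,0,0,0],
  [2,0,0,0,0],
  [2,0,0,0,0],
  [0,0,0,0,0],
  [0,0,0,0,0],
])

```text
clock: 19.75
position: [0.5039, -0.0331, 0.2821]
ee_rot: [0.039, 0.706, -0.039, 0.706]
ft_force: [-4.2, 0.3, 12.9]
gripper_width: 0.0184
```

Run:
```python
from cen import *
s,p,R=st(); print(s['clock'],p,np.degrees(np.arctan2(R[1,1],R[0,1])),R[:,0],s['ft_force'],s['moment'],s['gripper_width'])
shot('side','d12');shot('scene','s12')
a=load('s12')['im'][140:260,210:310,::-1]; b=load('d12')['im'][190:310,230:330,::-1]
cv2.imwrite('pics/c12.png',cv2.resize(np.hstack([a,b]),(800,480),interpolation=cv2.INTER_CUBIC))
```

```text
19.75 [ 0.50393768 -0.03305382  0.28211132] 83.71300738368386 [ 8.28755371e-04 -1.28936900e-04 -9.99999648e-01] [-4.24047688  0.25011993 12.86361581] [ 0.17089663  1.07330644 -0.01925727] 0.018387757580010197
```

View pics/c12.png

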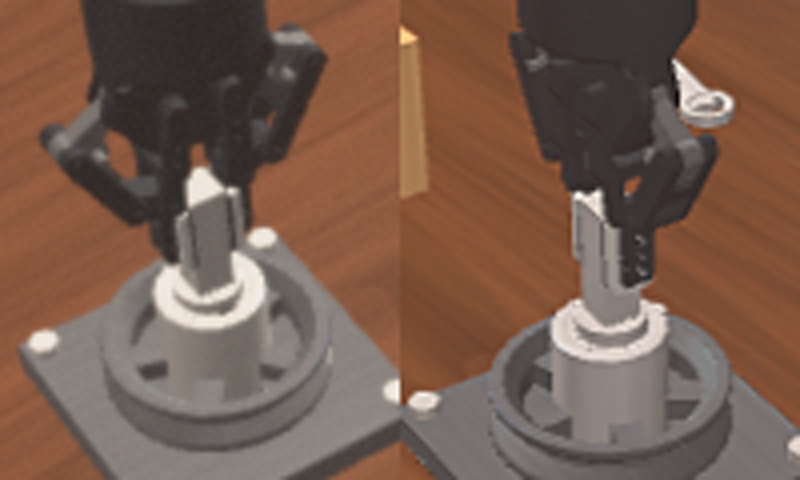

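>>> send_rows([
  [0,0,-1,0,0],
  [2,0,0,0,0],
  [1,0,0,0,0],
  [0,0,0,0,0],
  [0,0,0,0,0],
])

```text
clock: 20.48
position: [0.5037, -0.033, 0.282]
ee_rot: [0.039, 0.705, -0.039, 0.707]
ft_force: [-9.6, 1.8, 28.9]
gripper_width: 0.019
```

Run:
```python
from cen import *
s,p,R=st(); print(s['clock'],p,np.degrees(np.arctan2(R[1,1],R[0,1])),R[:,0],s['ft_force'],s['moment'],s['gripper_width'])
shot('side','d13');shot('scene','s13');shot('wrist','w13')
for fn in ('w13','s13','d13'): print(fn,'hubtop',hub(fn),'collar',cyl(fn,.0815,.0865,17,(.502,-.032)))
for fn in ('w13','s13','d13'):
    P=cloud(fn).reshape(-1,3); r=np.hypot(P[:,0]-.502,P[:,1]+.032)
    Q=P[(r<.0155)&(r>.0145)&(P[:,2]>.07)&(P[:,2]<.1)]; print('collar top z',np.percentile(Q[:,2],[10,50,90]),len(Q))
    Q=P[(r<.025)&(r>.02)&(P[:,2]>.07)&(P[:,2]<.1)]; print('hub z',np.percentile(Q[:,2],[10,50,90]),len(Q))
    Q=P[(r<.009)&(P[:,2]>.12)&(P[:,2]<.17)]; print('top z',np.percentile(Q[:,2],[10,50,90]),len(Q)) if len(Q) else 0
a=load('s13')['im'][170:240,225:295,::-1]; b=load('d13')['im'][225:295,245:315,::-1]
cv2.imwrite('pics/c13.png',cv2.resize(np.hstack([a,b]),(800,400),interpolation=cv2.INTER_CUBIC))
```

```text
20.475 [ 0.50365024 -0.03300455  0.28200051] 83.71118242292746 [ 1.75069778e-03 -2.98628589e-04 -9.99998423e-01] [-9.63355121  1.84903231 28.88828507] [ 0.156594    1.83143771 -0.13518604] 0.01896372954807128
w13 hubtop (((500.839111328125, -32.0689582824707), 26.860485076904297), 4461) collar (array([502.4, -32.8]), 429, 1.8)
s13 hubtop (((504.4607849121094, -31.237930297851562), 27.1147403717041), 262) collar (array([503.7, -31. ]), 67, 4.68)
d13 hubtop (((500.2635498046875, -35.40968704223633), 27.80716323852539), 262) collar (array([502.3, -33.7]), 64, 3.31)
collar top z [0.08646245 0.08722554 0.08791402] 249
hub z [0.07846324 0.07925187 0.08001869] 2056
top z [0.14654123 0.14721541 0.14788681] 2276
collar top z [0.07882301 0.08772055 0.09103575] 24
hub z [0.07666301 0.07981993 0.08159349] 117
top z [0.14690369 0.14776784 0.15015693] 33
collar top z [0.07905174 0.08679532 0.09469354] 22
hub z [0.07794732 0.07970546 0.08120935] 108
top z [0.12690037 0.14645554 0.1521554 ] 38
```

View pics/c13.png

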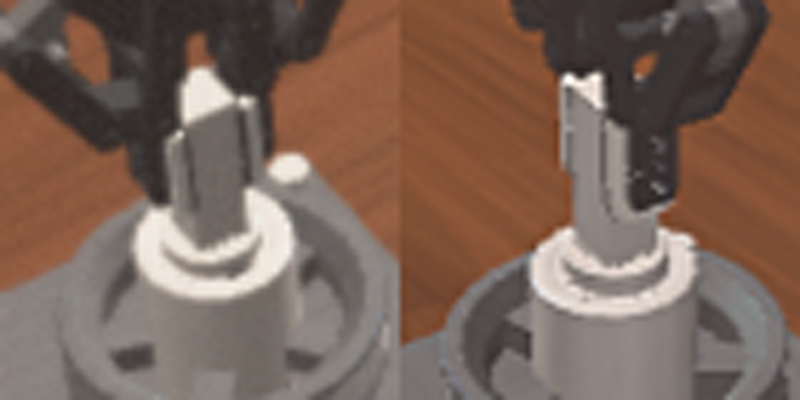

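View pics/w13.png

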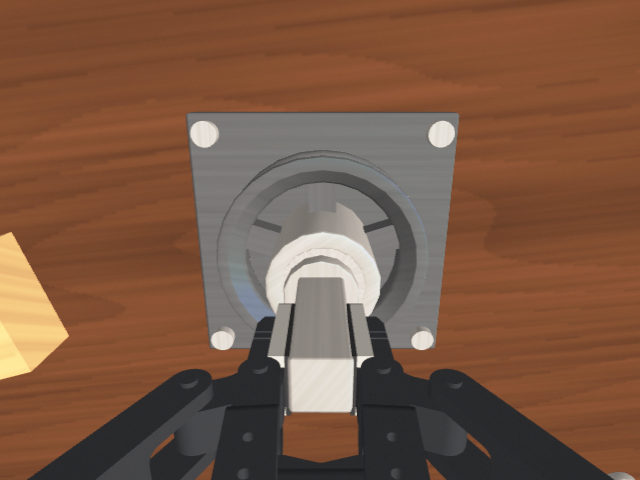

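The collar top reads 8.0 mm above the hub face, which is exactly the collar's thickness, so the shaft is home. I'll do a last check of stability, the brush and the bystanders.

>>> send_rows([
  [0,0,0,0,0],
  [0,0,0,0,0],
  [0,0,0,0,0],
])

```text
clock: 21.0
position: [0.5036, -0.033, 0.282]
ee_rot: [0.039, 0.705, -0.039, 0.707]
ft_force: [-10.0, 1.2, 28.6]
gripper_width: 0.0187
```

Run:
```python
from cen import *
s,p,R=st(); print(s['clock'],p,s['ft_force'],s['joint_vel'],s['gripper_width'])
shot('scene','s14')
```

```text
21.0 [ 0.50364536 -0.03299783  0.28198051] [-9.99506739  1.24255114 28.61914079] [ 0.0001822   0.00092314 -0.0016798  -0.00020723 -0.00118716  0.00036888] 0.01873191026155288
```

View pics/s14.png

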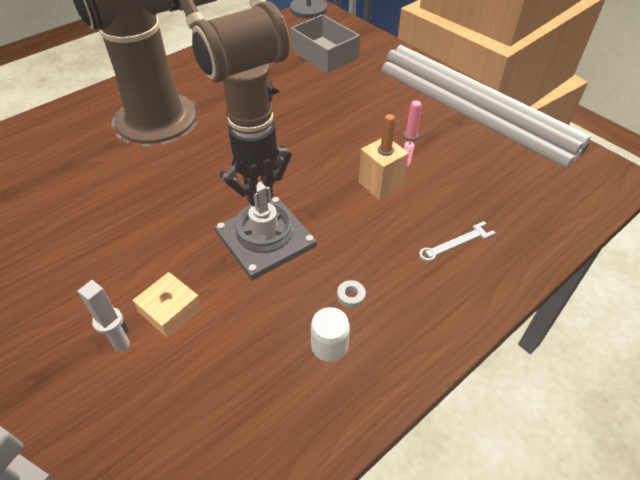

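The brush is upright in its stand at (387,150). The tin at (330,335), the ring at (351,293) and the spanner at (455,243) are where they started. The shaft is held home in the hub at (262,215), so I'm handing in.

```bash
python3 -c "
from cell import arm,status
print(arm.finish_job()); s=status.get_state(); print(s['clock'],s['position'],s['ft_force'])"
```

```text
the job is handed in; nothing more can be done
None
the job is handed in; nothing more can be done
```

I finished the job and handed it in at about 21 s of the 67 s allowed; no verdict was reported. I made three full brush strokes in the bore, each about 44 mm down and back to the mouth. The brush then went back into its stand, and I let go of it. I gripped the small shaft by its square end, turned it about 7.5° to line the key up with the keyway, and pressed it home.

**Last checks:**
- **Shaft:** The collar top reads 8.0 mm above the hub face in the wrist depth image, so there is no visible gap. The wrist force is about 29 N upward and the arm is at rest. The gripper is still closed on the square end at 18.7 mm, with a 110 N grip setting.
- **Brush:** It stands upright in its stand with the guard seated on the top.
- **Tin, spanner and bearing ring:** They are where they were at the start in the scene picture.

**Not ideal:**
- A side force of about 10 N along x remained, and a 1 mm correction did not relieve it.
- The three cameras disagreed by 1–3 mm on the shaft's centring in the hub. The bore clearance allows only about 1.2 mm of offset.

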